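Close the governor-parts tin with its screw lid

ROBOT

A 6-joint arm with a two-finger parallel gripper is mounted at the origin on the work surface. World frame = base frame: x ahead of the robot, y to its left, z up, the work surface at z = 0. Lengths are in m, angles in degrees, forces in N, time in s.
With the tool pointing down it reaches from about 0.3 to 0.75 m from the base axis. Payload 8.5 kg.
Tool frame: the origin (TCP) lies on the centre line of the jaws, within the pads' length; the fingertips stand 11 mm ahead of it and the grasp point (between the pads) lies 8 mm behind it; z points along the fingers, y is the line along which they close (so a half turn about z gives the same grasp; the last joint's range is limited). The gripper opens to 85 mm and grips with 20 to 120 N. Pads are 22 mm wide; open, the fingers measure 114 mm over their backs; the gripper's body (76 mm by 85 mm) begins 54 mm behind the grasp point. The pads swing forward as they close: fully open they stand 13 mm farther back than shut.
Start: joints at [-81.549, 21.807, 74.336, -0, 83.858, -12.336], TCP at [0.195, -0.514, 0.242] pointing down, gripper open.
Joint ranges: [-178.18, 178.18], [-50.72, 133.34], [12.68, 142.11], [-81.47, 261.47], [9.98, 163.14], [-165.26, 165.26]. Speed limits (degrees/s): [136.94, 136.94, 180, 180, 180, 180].

INTERFACE

Orientations are given as a 3x3 rotation matrix whose columns are the frame's x, y, z axes.
In Python, from rig import env, status, get_image gives the robot as it stands (env), with the cameras as plain functions and the readings (status).
- The arm moves only by the shell command python3 nudge.py 'ROWS' [FORCE]. ROWS is 1 to 10 rows, parted by semicolons, with the numbers parted by spaces; each row has 5 numbers: dx, dy, dz in shares of the most that a row can go, 1 being 50 mm, then a turn about the tool's z in units of 10 degrees, then the finger opening in m; each row shifts and turns the commanded pose from where the row before left it, along the tool's axes as they then stand; what a row does not reach is not made up. A row lasts 1/10 s, in which the tool goes at most 0.05 m and 8.59 degrees, less where a joint would pass 70% of its speed; a pose out of reach is approached as far as the arm can. The fingers move at their own pace and stop on an object; FORCE is the grip in N (left out, the last holds). Time passes only in rows, so rows that do not move let the fingers close. It prints the time, the measured TCP pose, the force, the opening and the grip force at its end. Input that does not fit is refused with a message, and nothing moves.
- status.observe(): the state, without advancing time (a new reading comes with each control period).
- get_image(name): name is "side" or "top"; returns a dict with "pixels" (420x560x3 uint8, red, green, blue), "K" (3x3 intrinsics, pixels), "extrinsics" (4x4, takes a point from world to camera coordinates). Camera axes: x right, y down, z forward; pixel columns grow to the right and rows downward; lengths in m; the calibration is good to about 2 mm. A picture is of the moment at which its call begins. There is no depth.
- env.close_job(): hands the job in; it is judged then, once.
The state is a dict: "time_s": time; "q": joint angles; "qvel": joint speeds; "joint_efforts": joint torques, N m; "position": TCP position; "tool_rot": TCP orientation; "ft_force": force on the tool from outside, world axes, zero at the start; "wrist_torque": the same for the moment, N m; "grip_width": finger opening in m; "gripper_force": force on a finger pad.
Only numpy, scipy, OpenCV 4.12 (cv2) and the standard library are available. Lean on these libraries where they do the work, as an engineer would, in place of code of your own. Each camera call takes 0.05 s, during which the arm holds its last target. There are 200 camera calls.

TASK

Take the red enamel lid out of the pine catch tray and set it squarely on the mouth of the red tin in the clamp. Pressing it only lightly, turn it backward (anticlockwise from above) until the thread starts drop in, then screw it forward (clockwise) until it stops, fully home, and let go. Never force it, and leave the other parts lying where they are.

Things in the scene. Friction and masses are not known exactly. Their poses are not given: they have to be found in the camera images.
- lid: the loose red enamel screw lid with a thin brass line, right way up in the tray. Round, 58 mm across, 26 mm tall: the top 9 mm solid (grip there), below it a skirt 57 mm across, with four sloping lugs inside its lower edge, 90 degrees apart. Origin: centre of its lower edge; z up. 70 to 120 g. Its yaw tells nothing of use, as the angle of the tin's thread is not given
- mouth (a point): centre of the tin's open mouth, in the plane of its rim, 81.5 mm above the table; axes as the clamp's. Lower edge of the lid relative to this point: -5.5 mm resting on the threads' flat tops, -2.5 mm on the ribs' tops, -12.5 mm once dropped through the openings, -15.6 to -16.6 mm screwed home. The tin stands at an unknown angle; over 1 N m it slips round in its clamp
- clamp: fixed aluminium clamp 104 mm across and 12 mm thick, four rubber-sleeved posts 22 mm tall round the tin, carrying the red tin (brass lines, paper band, body 66 mm across up to 23.5 mm below the rim). Origin: centre of its underside on the table, z up, also the tin's axis
- tray: fixed pine catch tray 280 x 260 mm outside, walls 8 mm thick and 28 mm tall, floor 6 mm thick, with an aluminium chute 110 mm wide rising from its +y side to 0.18 m height. Origin: centre of its underside; axes along its sides. The four loose things in it lie about 0.12 m apart, one to each quarter
- star_wheel: brass star wheel, 42 mm across, hub 12 mm tall, in the tray. Leave it alone. Origin: centre of its underside
- endless_screw: steel endless screw, 52 mm long, 14 mm thick, lying along its x in the tray. Leave it alone. Origin: centre of its underside
- hinge_block: worn oak lid hinge block with brass leaf, 52 x 30 x 25 mm, in the tray. Leave it alone. Origin: centre of its underside
- screwdriver: orange screwdriver, 150 mm, lying on the table right of the clamp. Leave it alone. Origin: centre of its underside
- oil_bottle: amber oil bottle, 34 mm across, 65 mm tall, beyond the clamp. Leave it alone. Origin: centre of its underside
- loupe: black eye loupe, 34 mm across, 30 mm tall, beyond the clamp. Leave it alone. Origin: centre of its underside
- pinned_cylinder: brass pinned cylinder on a dark wooden stand 50 x 110 x 48 mm, beyond the tray. Leave it alone. Origin: centre of its underside
- thread (a point): centre of the plane of the threads' flat tops, 5.5 mm below the rim. Right-hand thread in four equal parts, 49 mm across on a 40 mm brass neck; 1.5 mm play round the lid. Each part, going clockwise: a 25 degree opening for a lug, then a flat top with under it a groove falling 4 mm, then a stop rib standing 3 mm above the top, which also ends the groove
- thread_under (a point): centre of the bottom of the groove at the openings, 12.5 mm below the rim. A lid on the flat tops turns clockwise only to the ribs; the openings are met turning anticlockwise, at most 1.45 rad on, with 0.2 rad of slack. Dropped in, the lid turns 0.9 to 1.15 rad clockwise to its stop. A press of 3 to 5 N does; the groove takes under 0.15 N m

How it is judged:
By the outcome, as a careful person would: the job done as asked, in the order asked, and still so for the second after the job is handed in, with the robot touching nothing.
It also fails if it takes over 58 s, if anything falls off the work surface, if the arm or the gripper's body presses on something with over 40 N, if the wrist force passes 120 N, or if a joint passes its speed limit or range.

## Working session

There is one attempt and no reset: what is moved stays moved. The work goes in short steps, Python scripts to look and compute and a shell command to move; the robot and the scene stay as the last step left them, time stands still between calls to the robot, and variables do not carry over. Pictures are saved under pics/ and viewed, at most 10 in all, crops included, and the job is handed in when it is done.

```bash
ls; mkdir -p pics; cat > h.py <<'E'
import numpy as np,cv2
from rig import env, status, get_image
def shot(n,f=None):
    d=get_image(n)
    if f: cv2.imwrite('pics/'+f,cv2.cvtColor(d['pixels'],cv2.COLOR_RGB2BGR))
    return d
def proj(d,P):
    E=d['extrinsics'];c=E[:3,:3]@np.array(P,float)+E[:3,3];p=d['K']@c;return p[:2]/p[2]
def ray(d,uv,z):
    E=d['extrinsics'];R=E[:3,:3];o=-R.T@E[:3,3];v=R.T@np.linalg.inv(d['K'])@np.array([uv[0],uv[1],1.]);return o+v*(z-o[2])/v[2]
E
python3 - <<'E'
from h import *
for n in('top','side'):
    d=shot(n,n+'0.png');E=d['extrinsics'];print(n,-E[:3,:3].T@E[:3,3],E[2,:3])
s=status.observe();print(s['time_s'],s['position'],s['tool_rot'],s['ft_force'],s['grip_width'])
E
```

```text
nudge.py
pics
rig.py
top [ 0.4642794  -0.09170076  1.14170079] [ 0.14606938  0.02609333 -0.98893017]
side [ 0.5329653  -0.95164675  1.05126996] [ 0.0680414   0.68071928 -0.72937756]
0.1 [ 0.19514572 -0.5139596   0.24180072] [[ 9.34901094e-01  3.54908295e-01 -2.17011206e-04]
 [ 3.54908284e-01 -9.34900313e-01  1.23028272e-03]
 [ 2.33753697e-04 -1.22721173e-03 -9.99999220e-01]] [-0.02747222  0.0136033  -0.19891003] 0.08523437678192937
```

View pics/top0.png

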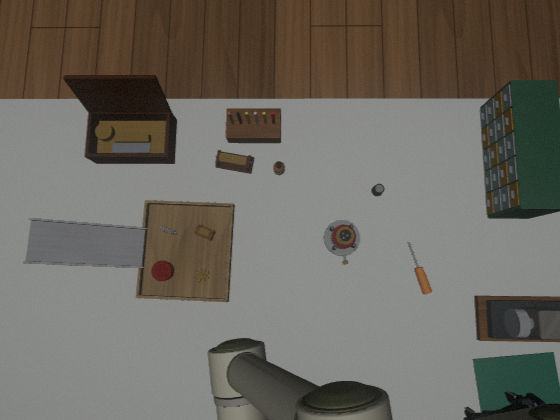

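View pics/side0.png

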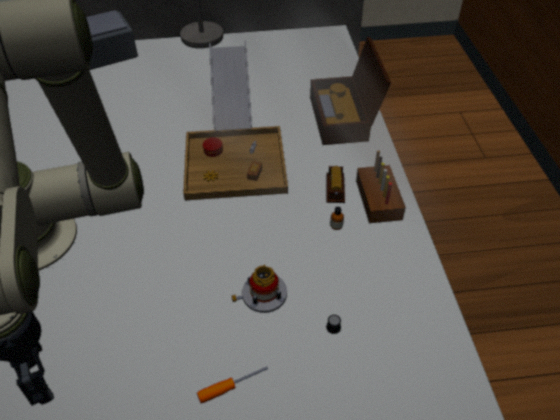

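Top view: lid at about (162,271), in the tray quarter nearest the robot by the chute; tin in clamp at about (342,237). Side view: lid at (213,147), tin mouth at about (264,271).

```bash
cat > m.py <<'E'
from h import *
d={n:shot(n) for n in('top','side')}
def red(n,c,r):
    p=d[n]['pixels'];h=cv2.cvtColor(p,cv2.COLOR_RGB2HSV);m=(((h[...,0]<6)|(h[...,0]>172))&(h[...,1]>150)&(h[...,2]>40)).astype(np.uint8)
    k=np.zeros_like(m);cv2.circle(k,c,r,1,-1);return m*k
def ring(P,r): return [proj(d['top'],P)]
for n,c in(('top',(162,271)),('side',(213,147))):
    m=red(n,c,22);cs,_=cv2.findContours(m,0,cv2.CHAIN_APPROX_NONE);c0=max(cs,key=cv2.contourArea)
    (u,v),_,_=e=cv2.fitEllipse(c0);mm=cv2.moments(cv2.convexHull(c0));g=(mm['m10']/mm['m00'],mm['m01']/mm['m00'])
    print(n,e,g,'z=.019',ray(d[n],g,.019),'z=.032',ray(d[n],g,.032))
# clamp disc: bright grey against white in top
crops=[]
for n,(x,y) in(('top',(342,237)),('side',(264,285)),('top',(162,271))):
    c=d[n]['pixels'][y-32:y+32,x-32:x+32];crops.append(cv2.resize(c,None,fx=4,fy=4,interpolation=cv2.INTER_CUBIC))
cv2.imwrite('pics/crops.png',cv2.cvtColor(np.hstack(crops),cv2.COLOR_RGB2BGR))
E
python3 m.py
```

```text
top ((161.52508544921875, 270.4080505371094), (18.38006019592285, 19.089031219482422), 32.39067840576172) (161.42965557501458, 270.43257443082314) z=.019 [0.4690501 0.2737972 0.019    ] z=.032 [0.46899486 0.26956502 0.032     ]
side ((211.7958221435547, 145.00074768066406), (14.097474098205566, 16.87318229675293), 86.7212905883789) (211.7930174563591, 145.29925187032418) z=.019 [0.46646711 0.28008714 0.019     ] z=.032 [0.46730456 0.26457517 0.032     ]
```

View pics/crops.png

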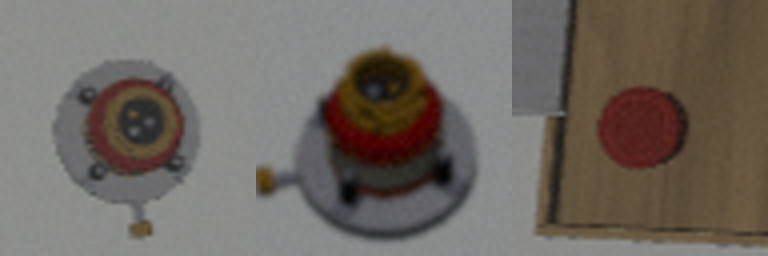

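The crops show the tin's open mouth (dark hole in a brass neck) at about top (345,235) and side (263,272); the grey clamp disc is at about top (341,237.5). The lid lies clear of the walls and parts, and its two views agree at about (0.468, 0.272).

```bash
cat > t.py <<'E'
from h import *
d={n:shot(n) for n in('top','side')}
for n,c,hc in(('top',(341,237),(345,235)),('side',(264,285),(263,272))):
    p=d[n]['pixels'];h=cv2.cvtColor(p,cv2.COLOR_RGB2HSV)
    # mouth hole: low saturation region inside brass
    m=((h[...,1]<85)).astype(np.uint8);k=np.zeros_like(m);cv2.circle(k,hc,9,1,-1);m*=k
    nn,l,st,ce=cv2.connectedComponentsWithStats(m);
    i=l[hc[1],hc[0]];print(n,'hole',i,st[i],ce[i],ray(d[n],ce[i],.0815))
    g=cv2.GaussianBlur(p.astype(np.float32).mean(2),(0,0),1)
    w=np.median(g[c[1]-32:c[1]+32,c[0]-32:c[0]+32]);
    m=((g<w-10)|(h[...,1]>90)).astype(np.uint8);k=np.zeros_like(m);cv2.circle(k,c,26,1,-1);m*=k
    m=cv2.morphologyEx(m,cv2.MORPH_OPEN,np.ones((7,7),np.uint8))
    cs,_=cv2.findContours(m,0,cv2.CHAIN_APPROX_NONE);c0=max(cs,key=cv2.contourArea)
    e=cv2.fitEllipse(cv2.convexHull(c0));print('clamp',w,e,ray(d[n],e[0],.010))
    br=((h[...,0]>14)&(h[...,0]<30)&(h[...,1]>110)).astype(np.uint8);k=np.zeros_like(br);cv2.circle(k,hc,11,1,-1);br*=k
    e=cv2.fitEllipse(cv2.convexHull(cv2.findNonZero(br)));print('brass',e,ray(d[n],e[0],.0815),ray(d[n],e[0],.076))
E
python3 t.py
```

```text
top hole 1 [339 230  12  12 110] [344.74545455 235.08181818] [ 0.56871328 -0.23961395  0.0815    ]
clamp 139.75638 ((341.4162902832031, 237.68368530273438), (37.28497314453125, 37.68935012817383), 144.45994567871094) [ 0.56815758 -0.23995003  0.01      ]
brass ((344.4166259765625, 235.31393432617188), (17.055274963378906, 17.201091766357422), 149.01446533203125) [ 0.56807702 -0.23872226  0.0815    ] [ 0.56861549 -0.23948497  0.076     ]
side hole 2 [258 272   7   6  28] [261.28571429 274.92857143] [ 0.56414816 -0.2445941   0.0815    ]
clamp 136.83527 ((263.8854675292969, 288.5994567871094), (45.60466766357422, 46.482566833496094), 161.59974670410156) [ 0.5687686 -0.2315829  0.01     ]
brass ((263.11822509765625, 274.2807312011719), (16.96647071838379, 20.228050231933594), 86.37370300292969) [ 0.56828874 -0.24336175  0.0815    ] [ 0.56848908 -0.23934475  0.076     ]
```

Careful with the scale: shifts go in shares of 50 mm and turns go in units of 10 degrees. That gives: -8 degrees is -0.8.

```bash
python3 nudge.py '0 0 0 -0.8 0.085;0 0 0 -0.8 0.085' 40; python3 -c "
from h import *
s=status.observe();print(s['q'],s['tool_rot'])"
```

```text
time_s: 0.5
position: [0.1952, -0.5141, 0.2422]
tool_rot: [[0.798, 0.603, -0.0], [0.603, -0.798, 0.0], [0.0, -0.0, -1.0]]
ft_force: [0.3, -0.6, 0.3]
grip_width: 0.0853
gripper_force: 0.0
[-8.15494386e+01  2.18117499e+01  7.43428280e+01 -2.39296295e-03
  8.38577444e+01 -2.86564855e+01] [[ 7.97507037e-01  6.03309639e-01 -7.26795283e-05]
 [ 6.03309640e-01 -7.97507013e-01  2.06627386e-04]
 [ 6.66978604e-05 -2.08635055e-04 -9.99999976e-01]]
```

```bash
python3 nudge.py '0 0 0 -0.8 0.085;0 0 0 -0.8 0.085;0 0 0 -0.8 0.085;0 0 0 -0.8 0.085;0 0 0 -0.8 0.085;0 0 0 -0.8 0.085;0 0 0 -0.49 0.085'
python3 nudge.py '0.6 0.2 0 0 0.085;0.8 0.28 0 0 0.085;0.8 0.28 0 0 0.085;0.8 0.28 0 0 0.085;0.8 0.28 0 0 0.085;0.8 0.28 0 0 0.085;0.8 0.28 0 0 0.085;0.8 0.28 0 0 0.085;0.8 0.28 0 0 0.085;0.8 0.28 0 0 0.085'
python3 nudge.py '0.8 0.28 0 0 0.085;0.8 0.28 0 0 0.085;0.8 0.28 0 0 0.085;0.8 0.28 0 0 0.085;0.8 0.28 0 0 0.085;0.8 0.28 0 0 0.085;0.8 0.28 0 0 0.085;0.8 0.28 0 0 0.085;0.8 0.28 0 0 0.085;0.6 0.2 0 0 0.085'
```

```text
time_s: 1.2
position: [0.1952, -0.5141, 0.2423]
tool_rot: [[0.0, 1.0, -0.0], [1.0, -0.0, 0.0], [0.0, -0.0, -1.0]]
ft_force: [0.3, 0.0, -0.5]
grip_width: 0.085
gripper_force: 0.0
time_s: 2.2
position: [0.3335, -0.1233, 0.2425]
tool_rot: [[0.006, 1.0, 0.001], [1.0, -0.006, -0.0], [-0.0, 0.001, -1.0]]
ft_force: [1.6, -0.0, 0.4]
grip_width: 0.0852
gripper_force: 0.0
time_s: 3.2
position: [0.4717, 0.2667, 0.2421]
tool_rot: [[0.004, 1.0, -0.0], [1.0, -0.004, 0.0], [0.0, -0.0, -1.0]]
ft_force: [0.1, -0.5, -0.1]
grip_width: 0.0851
gripper_force: 0.0
```

Scaled: 0.005 m is 0.1, 0.04 m is 0.8.

```bash
python3 nudge.py '0.1 -0.08 0.8 0 0.085;0 0 0.8 0 0.085;0 0 0.8 0 0.085;0 0 0.8 0 0.085;0 0 0.6 0 0.085;0 0 0.3 0 0.085;0 0 0.2 0 0.085;0 0 0.1 0 0.085'
python3 -c "
from h import *
shot('side','s1.png');shot('top','t1.png')
import cv2
a=cv2.imread('pics/s1.png')[90:200,160:300];b=cv2.imread('pics/t1.png')[215:325,100:240]
cv2.imwrite('pics/c1.png',cv2.resize(np.vstack([a,b]),None,fx=2.6,fy=2.6,interpolation=cv2.INTER_CUBIC))"
```

```text
time_s: 4.0
position: [0.4675, 0.2693, 0.0218]
tool_rot: [[0.006, 1.0, -0.0], [1.0, -0.006, -0.0], [-0.0, -0.0, -1.0]]
ft_force: [0.4, 0.9, 0.3]
grip_width: 0.0848
gripper_force: 0.0
```

View pics/c1.png

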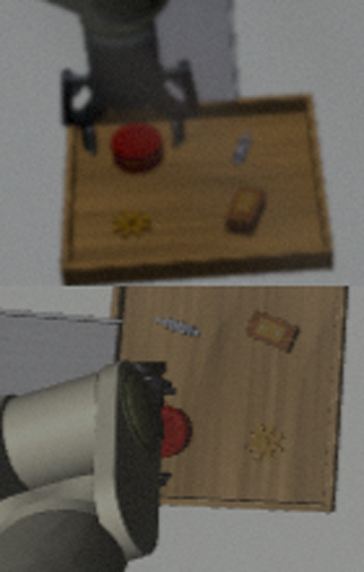

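Side crop shows the lid between the open fingers, whose tips are at about (195,148) and (228,146). The top view is half hidden by the arm. I'll check the tips by projection.

```bash
python3 -c "
from h import *
d=shot('side')
for x in (-.045,.045):
  for z in(.011,.02,.03): print(x,z,proj(d,(.4675+x,.2693,z)))
print(proj(d,(.468,.272,.006)),proj(d,(.468,.272,.032)))
p=d['pixels'];h=cv2.cvtColor(p,cv2.COLOR_RGB2HSV);m=(((h[...,0]<6)|(h[...,0]>172))&(h[...,1]>150)&(h[...,2]>40)).astype(np.uint8)
k=np.zeros_like(m);cv2.circle(k,(213,147),22,1,-1);print(cv2.boundingRect(m*k))
print([proj(d,q).round(1) for q in [(.468-.029,.272,.02),(.468+.029,.272,.02),(.468,.301,.032),(.468,.2435,.006)]])"
```

```text
-0.045 0.011 [197.02114406 151.10578669]
-0.045 0.02 [196.64069236 148.74407979]
-0.045 0.03 [196.21423334 146.09677609]
0.045 0.011 [228.01567978 148.4513356 ]
0.045 0.02 [227.76531743 146.08775602]
0.045 0.03 [227.48468878 143.43844341]
[212.86343157 150.46034289] [211.9527957 143.6132736]
(203, 137, 19, 20)
[array([202.3, 147.6]), array([222.4, 145.9]), array([211.6, 137.2]), array([213.2, 156.9])]
```

```bash
python3 nudge.py '0.05 0 0.1 0 0.085;0 0 0 0 0.085;0 0 0 0 0.05;0 0 0 0 0.05;0 0 0 0 0.05;0 0 0 0 0.05;0 0 0 0 0.05;0 0 0 0 0.05;0 0 0 0 0.05' 40
```

```text
time_s: 5.05
position: [0.4676, 0.2719, 0.0179]
tool_rot: [[0.005, 1.0, 0.001], [1.0, -0.005, 0.0], [0.0, 0.001, -1.0]]
ft_force: [-2.2, 0.1, 5.4]
grip_width: 0.0566
gripper_force: 42.1
```

Scaled: -0.04 m is -0.8, -0.03 m is -0.6.

```bash
python3 nudge.py '0 0 -0.1 0 0.05;0 0 -0.2 0 0.05;0 0 -0.6 0 0.05;0 0 -0.8 0 0.05;0 0 -0.8 0 0.05;0 0 -0.5 0 0.05;0 0 0 0 0.05;0 0 0 0 0.05'
python3 -c "
from h import *
shot('side','s2.png')
a=cv2.imread('pics/s2.png')[60:200,140:300]
cv2.imwrite('pics/c2.png',cv2.resize(a,None,fx=4,fy=4,interpolation=cv2.INTER_CUBIC))"
```

```text
time_s: 5.85
position: [0.4672, 0.2718, 0.1675]
tool_rot: [[0.005, 1.0, 0.0], [1.0, -0.005, 0.0], [0.0, 0.0, -1.0]]
ft_force: [0.4, 0.3, -0.5]
grip_width: 0.0565
gripper_force: 42.9
```

View pics/c2.png

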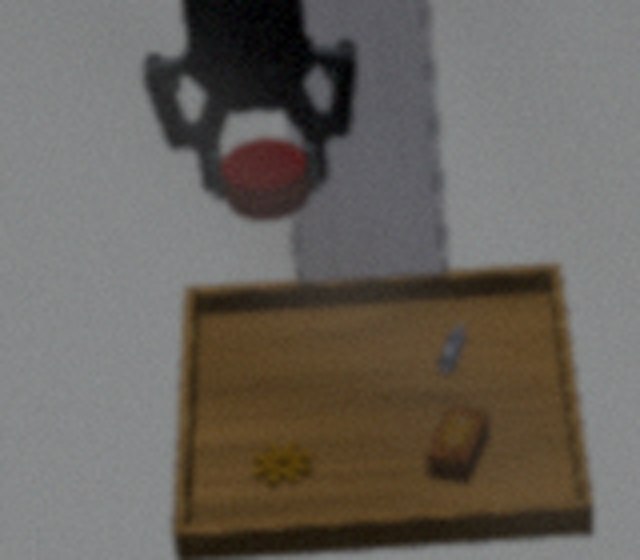

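The lid is held level, seen at about side pixel (206,104), and the tray parts are undisturbed.

Scaled: -0.04 m is -0.8, -0.02 m is -0.4.

```bash
python3 nudge.py '-0.4 0.08 0 0 0.05;-0.8 0.16 0 0 0.05;-0.8 0.16 0 0 0.05;-0.8 0.16 0 0 0.05;-0.8 0.16 0 0 0.05;-0.8 0.16 0 0 0.05;-0.8 0.16 0 0 0.05;-0.8 0.16 0 0 0.05;-0.8 0.16 0 0 0.05;-0.8 0.16 0 0 0.05'
python3 nudge.py '-0.8 0.16 0 0 0.05;-0.8 0.16 0 0 0.05;-0.6 0.12 0.4 0 0.05;-0.4 0.08 0.4 0 0.05;0 0 0.2 0 0.05;0 0 0 0 0.05;0 0 0 0 0.05;0 0 0 0 0.05'
cat > l.py <<'E'
from h import *
s=status.observe();T=np.array(s['position']);off=.0119
for n in('top','side'):
    d=shot(n);p=d['pixels'];h=cv2.cvtColor(p,cv2.COLOR_RGB2HSV);m=(((h[...,0]<6)|(h[...,0]>172))&(h[...,1]>150)&(h[...,2]>30)).astype(np.uint8)
    b=T-[0,0,off];c=proj(d,b+[0,0,.013]);k=np.zeros_like(m);cv2.circle(k,(int(c[0]),int(c[1])),26,1,-1)
    q=lambda dx,dy,dz:proj(d,b+[dx,dy,dz]).round(1)
    nn,l,st,ce=cv2.connectedComponentsWithStats(m*k);print(n,[(list(st[i]),ce[i].round(1)) for i in range(1,nn) if st[i,4]>15])
    print(' pred L,R,far-top,near-bot',q(-.029,0,.015),q(.029,0,.015),q(0,.029,.026),q(0,-.0285,0))
    cv2.imwrite('pics/l_%s_%.1f.png'%(n,s['time_s']),cv2.cvtColor(p,cv2.COLOR_RGB2BGR))
print(T,s['q'][5],s['ft_force'],s['wrist_torque'])
E
python3 l.py
```

```text
time_s: 6.9
position: [0.5409, -0.1101, 0.1658]
tool_rot: [[0.006, 1.0, -0.003], [1.0, -0.006, 0.001], [0.001, -0.003, -1.0]]
ft_force: [-0.2, 0.3, -0.9]
grip_width: 0.0563
gripper_force: 42.9
time_s: 7.7
position: [0.567, -0.2379, 0.1182]
tool_rot: [[0.004, 1.0, 0.001], [1.0, -0.004, -0.001], [-0.001, 0.001, -1.0]]
ft_force: [0.1, 0.4, -0.4]
grip_width: 0.0566
gripper_force: 42.9
top []
 pred L,R,far-top,near-bot [346.4 245.4] [346.1 223.2] [335.5 233.7] [356.3 234.9]
side [([np.int32(248), np.int32(247), np.int32(27), np.int32(24), np.int32(494)], array([260.9, 258.9])), ([np.int32(252), np.int32(270), np.int32(17), np.int32(6), np.int32(36)], array([260.6, 272.9])), ([np.int32(270), np.int32(275), np.int32(8), np.int32(11), np.int32(28)], array([274.6, 280.5])), ([np.int32(249), np.int32(277), np.int32(13), np.int32(11), np.int32(44)], array([252.8, 282.9]))]
 pred L,R,far-top,near-bot [248.1 262.6] [275.1 259.9] [260.2 247.5] [263.2 276.1]
[ 0.56698873 -0.23785406  0.11821928] -33.5320178370802 [ 0.12255345  0.40237987 -0.35843381] [-0.01738276  0.00205982  0.03243493]
```

Scaled: -0.0016 m is -0.032, 0.0014 m is 0.028.

```bash
python3 nudge.py '-0.032 0.028 0.2 0 0.05;0 0 0.2 0 0.05;0 0 0.04 0 0.05;0 0 0.02 0 0.05;0 0 0.02 0 0.05;0 0 0 0 0.05'
```

```text
time_s: 8.4
position: [0.5682, -0.2404, 0.0934]
tool_rot: [[0.006, 1.0, 0.0], [1.0, -0.006, -0.0], [-0.0, 0.0, -1.0]]
ft_force: [-0.8, 0.5, -1.1]
grip_width: 0.0567
gripper_force: 42.9
```

```bash
python3 nudge.py '0.01 0 0.02 0 0.05;0 0 0 0 0.05'; python3 nudge.py '0 0 0.02 0 0.05;0 0 0 0 0.05'; python3 nudge.py '0 0 0.02 0 0.05;0 0 0 0 0.05';python3 -c "
from h import *
s=status.observe();print(s['wrist_torque'])"
```

```text
time_s: 8.6
position: [0.5681, -0.2398, 0.0924]
tool_rot: [[0.005, 1.0, 0.0], [1.0, -0.005, -0.0], [-0.0, 0.0, -1.0]]
ft_force: [-0.1, 0.2, 0.5]
grip_width: 0.0567
gripper_force: 42.9
time_s: 8.8
position: [0.5681, -0.2398, 0.0913]
tool_rot: [[0.006, 1.0, -0.0], [1.0, -0.006, 0.0], [0.0, -0.0, -1.0]]
ft_force: [-0.3, -0.4, 0.0]
grip_width: 0.0567
gripper_force: 42.9
time_s: 9.0
position: [0.568, -0.2398, 0.0902]
tool_rot: [[0.006, 1.0, -0.0], [1.0, -0.006, 0.0], [0.0, -0.0, -1.0]]
ft_force: [-0.6, -0.1, -1.2]
grip_width: 0.0563
gripper_force: 42.9
[ 0.03156362 -0.01187548 -0.01724474]
```

Scaled: 0.001 m is 0.02.

```bash
python3 nudge.py '0 0 0.02 0 0.05;0 0 0 0 0.05'; python3 nudge.py '0 0 0.02 0 0.05;0 0 0 0 0.05'; python3 nudge.py '0 0 0.01 0 0.05;0 0 0 0 0.05'
```

```text
time_s: 9.2
position: [0.5681, -0.2398, 0.0892]
tool_rot: [[0.005, 1.0, -0.0], [1.0, -0.005, 0.0], [0.0, -0.0, -1.0]]
ft_force: [-0.8, 0.5, -0.7]
grip_width: 0.0563
gripper_force: 42.9
time_s: 9.4
position: [0.568, -0.2398, 0.0882]
tool_rot: [[0.005, 1.0, -0.0], [1.0, -0.005, 0.0], [0.0, -0.0, -1.0]]
ft_force: [0.1, 0.6, -0.7]
grip_width: 0.0562
gripper_force: 42.9
time_s: 9.6
position: [0.5681, -0.2398, 0.0878]
tool_rot: [[0.005, 1.0, 0.0], [1.0, -0.005, -0.0], [-0.0, 0.0, -1.0]]
ft_force: [-0.3, 0.5, -0.4]
grip_width: 0.0561
gripper_force: 42.9
```

```bash
for i in 1 2 3; do python3 nudge.py '0 0 0.01 0 0.05;0 0 0 0 0.05' | egrep 'pos|ft_'; done
```

```text
position: [0.5682, -0.2399, 0.0876]
ft_force: [-0.7, 1.0, 2.8]
position: [0.5682, -0.2399, 0.0875]
ft_force: [-2.5, 0.9, 6.0]
position: [0.5682, -0.2399, 0.0874]
ft_force: [-3.6, 1.6, 8.0]
```

Scaled: -0.0005 m is -0.01, -0.0006 m is -0.012.

```bash
python3 nudge.py '0 -0.01 -0.012 0 0.05;0 0 0 0 0.05' | egrep 'pos|ft_'; python3 nudge.py '0 0 0 -0.3 0.05;0 0 0 -0.3 0.05;0 0 0 0 0.05'; python3 -c "
from h import *
s=status.observe();print(s['wrist_torque'],s['q'][5])"
```

```text
position: [0.568, -0.2399, 0.0875]
ft_force: [0.9, 0.7, 5.6]
time_s: 10.7
position: [0.5681, -0.2402, 0.0875]
tool_rot: [[-0.101, 0.995, 0.001], [0.995, 0.101, -0.001], [-0.001, 0.001, -1.0]]
ft_force: [0.1, -0.0, 6.1]
grip_width: 0.0566
gripper_force: 43.4
[ 0.03689078 -0.09172202  0.08193027] -39.670704858220475
```

Scaled: -0.0003 m is -0.006, -3 degrees is -0.3.

```bash
python3 nudge.py '0 0 -0.006 -0.3 0.05;0 0 0 0 0.05' | egrep 'pos|ft_'; for i in 1 2 3 4; do python3 nudge.py '0 0 0 -0.3 0.05;0 0 0 0 0.05' | egrep 'pos|ft_'; done
```

```text
position: [0.568, -0.2401, 0.0876]
ft_force: [1.3, 0.5, 4.2]
position: [0.5679, -0.2401, 0.0875]
ft_force: [1.0, -1.0, 4.4]
position: [0.5679, -0.24, 0.0875]
ft_force: [1.5, -0.5, 4.8]
position: [0.5679, -0.24, 0.0875]
ft_force: [1.8, -0.4, 4.9]
position: [0.5679, -0.24, 0.0875]
ft_force: [1.7, -1.1, 5.0]
```

```bash
for i in 1 2 3; do python3 nudge.py '0 0 0 -0.3 0.05;0 0 0 0 0.05' | egrep 'pos|ft_'; done
```

```text
position: [0.5678, -0.2399, 0.0873]
ft_force: [2.0, -0.2, 4.2]
position: [0.5678, -0.2399, 0.0872]
ft_force: [2.1, -0.4, 3.3]
position: [0.5677, -0.2397, 0.0869]
ft_force: [3.3, -0.3, 1.5]
```

```bash
for i in 1 2; do python3 nudge.py '0 0 0.012 0 0.05;0 0 0 0 0.05' | egrep 'pos|ft_|rot'; done; python3 -c "
from h import *
s=status.observe();print(s['wrist_torque'],s['q'][5])"
```

```text
position: [0.5678, -0.2397, 0.0864]
tool_rot: [[-0.494, 0.87, 0.0], [0.87, 0.494, 0.0], [0.0, 0.0, -1.0]]
ft_force: [4.1, 0.6, -0.0]
position: [0.5678, -0.2397, 0.086]
tool_rot: [[-0.495, 0.869, 0.0], [0.869, 0.495, 0.0], [-0.0, 0.0, -1.0]]
ft_force: [4.1, 0.5, 1.0]
[ 0.03302505 -0.84178074  0.02933484] -63.5494017948161
```

Scaled: 0.0005 m is 0.01, -0.0003 m is -0.006, -3 degrees is -0.3.

```bash
python3 nudge.py '-0.006 0.01 0 -0.3 0.05;0 0 0 0 0.05' | egrep 'pos|ft_';  for i in 1 2 3; do python3 nudge.py '0 0 0.01 0 0.05;0 0 0 0 0.05' | egrep 'pos|ft_'; done; python3 -c "
from h import *
s=status.observe();print(s['wrist_torque'],s['q'][5])"
```

```text
position: [0.5679, -0.2397, 0.0857]
ft_force: [2.3, 0.4, 0.3]
position: [0.5679, -0.2397, 0.0853]
ft_force: [2.1, 0.8, -0.5]
position: [0.5679, -0.2398, 0.0848]
ft_force: [1.5, 0.7, 0.4]
position: [0.568, -0.2398, 0.0844]
ft_force: [0.2, 0.5, -1.2]
[-0.02802656 -0.13114914  0.04221059] -66.54788032437159
```

```bash
for i in 1 2; do python3 nudge.py '0 0 0.02 0 0.05;0 0 0 0 0.05' | egrep 'pos|ft_'; done;for i in 1 2; do python3 nudge.py '0 0 0.012 0 0.05;0 0 0 0 0.05' | egrep 'pos|ft_'; done
```

```text
position: [0.568, -0.2397, 0.0833]
ft_force: [1.3, -0.6, -0.8]
position: [0.568, -0.2398, 0.0823]
ft_force: [-0.2, -0.0, -0.4]
position: [0.5681, -0.2398, 0.0818]
ft_force: [0.0, 0.1, -0.7]
position: [0.5681, -0.2398, 0.0812]
ft_force: [-0.4, 0.0, -1.1]
```

```bash
for i in 1 2 3; do python3 nudge.py '0 0 0.01 0 0.05;0 0 0 0 0.05' | egrep 'pos|ft_'; done
```

```text
position: [0.5682, -0.2398, 0.0808]
ft_force: [0.4, 0.2, -1.3]
position: [0.5682, -0.2399, 0.0806]
ft_force: [-0.5, 0.9, 2.2]
position: [0.5683, -0.2399, 0.0805]
ft_force: [-1.9, 1.2, 6.4]
```

```bash
python3 nudge.py '0 0 -0.006 0.3 0.05;0 0 0.002 0.3 0.05;0 0 0 0 0.05' | egrep 'pos|ft_';python3 nudge.py '0 0 0.004 0.3 0.05;0 0 0.004 0.3 0.05;0 0 0 0 0.05' | egrep 'pos|ft_'; python3 -c "
from h import *
s=status.observe();print(s['wrist_torque'],s['q'][5])"
```

```text
position: [0.5685, -0.24, 0.0806]
ft_force: [-0.9, 0.4, 4.1]
position: [0.5685, -0.2401, 0.0803]
ft_force: [-0.4, 0.6, 6.3]
[ 0.05822579  0.0659333  -0.16847488] -54.55711782806944
```

```bash
for i in 1 2; do python3 nudge.py '0 0 0 0.3 0.05;0 0 0.004 0.3 0.05;0 0 0 0 0.05' | egrep 'pos|ft_'; python3 -c "
from h import *
s=status.observe();print(s['wrist_torque'],s['q'][5])"; done
```

```text
position: [0.5685, -0.2401, 0.08]
ft_force: [-1.9, -0.0, 5.1]
[ 0.05469797  0.11507715 -0.05852682] -48.5584556407612
position: [0.5683, -0.24, 0.0796]
ft_force: [-0.3, -0.4, 4.6]
[ 0.03298689  0.04250103 -0.078273  ] -42.59990014820284
```

Going well: 24° in, descending along the groove at a light press.

```bash
for i in 1 2; do python3 nudge.py '0 0 0.004 0.3 0.05;0 0 0.004 0.3 0.05;0 0 0 0 0.05' | egrep 'pos|ft_'; python3 -c "
from h import *
s=status.observe();print(s['wrist_torque'],s['q'][5])"; done
```

```text
position: [0.5683, -0.24, 0.0791]
ft_force: [0.0, 0.1, 4.9]
[ 0.08995565  0.08520248 -0.04572795] -36.616532296682415
position: [0.5683, -0.24, 0.0787]
ft_force: [-0.6, -0.2, 4.9]
[ 0.03275921  0.12589613 -0.07262173] -30.616735229614452
```

```bash
for i in 1 2; do python3 nudge.py '0 0 0.004 0.3 0.05;0 0 0.004 0.3 0.05;0 0 0 0 0.05' | egrep 'pos|ft_'; python3 -c "
from h import *
s=status.observe();print(s['wrist_torque'],s['q'][5])"; done
```

```text
position: [0.5683, -0.24, 0.0782]
ft_force: [-0.1, 0.1, 4.6]
[ 0.04959353  0.10950361 -0.05634904] -24.620050042371144
position: [0.5683, -0.24, 0.0778]
ft_force: [-2.0, 0.7, 4.8]
[ 0.0101279   0.15355407 -0.04477352] -18.62454366898315
```

```bash
for i in 1 2 3; do python3 nudge.py '0 0 0.002 0.2 0.05;0 0 0 0 0.05' | egrep 'pos|ft_'; python3 -c "
from h import *
s=status.observe();print(s['wrist_torque'],s['q'][5])"; done
```

```text
position: [0.5682, -0.24, 0.0777]
ft_force: [0.3, -1.3, 5.1]
[-0.0505547   0.15107874 -0.00454173] -16.65625850118931
position: [0.5682, -0.2399, 0.0775]
ft_force: [-0.6, -1.0, 4.3]
[-0.01874066  0.14866425  0.04795309] -14.659087053248829
position: [0.5682, -0.2399, 0.0774]
ft_force: [-1.2, -0.3, 5.1]
[-0.02015787  0.20489594 -0.0270353 ] -12.655560284041913
```

```bash
for i in 1 2 3; do python3 nudge.py '0 0 0.002 0.2 0.05;0 0 0 0 0.05' | egrep 'pos|ft_'; python3 -c "
from h import *
s=status.observe();print(s['wrist_torque'],s['q'][5])"; done
```

```text
position: [0.5682, -0.2398, 0.0772]
ft_force: [-1.1, -0.7, 5.0]
[0.01094715 0.18397689 0.0434523 ] -10.653218021433382
position: [0.5682, -0.2398, 0.0771]
ft_force: [-0.7, -0.7, 3.7]
[ 0.06190177  0.07625784 -0.02656665] -8.652178124443573
position: [0.5687, -0.2398, 0.077]
ft_force: [2.3, -0.1, 4.2]
[ 0.03586958 -0.43006394  0.04222916] -6.655816228388894
```

```bash
for i in 1 2; do python3 nudge.py '0 0 0.002 0.15 0.05;0 0 0 0 0.05' | egrep 'pos|ft_|rot|width'; python3 -c "
from h import *
s=status.observe();print(s['wrist_torque'],s['q'][5])"; done
```

```text
position: [0.5689, -0.2397, 0.077]
tool_rot: [[0.482, 0.876, 0.002], [0.876, -0.482, -0.0], [0.001, 0.002, -1.0]]
ft_force: [5.0, 2.1, 1.7]
grip_width: 0.0563
[ 0.10296842 -0.89599778  0.22540528] -5.063481501305793
position: [0.569, -0.2397, 0.077]
tool_rot: [[0.504, 0.864, 0.002], [0.864, -0.504, -0.001], [0.0, 0.002, -1.0]]
ft_force: [4.9, 0.8, 2.1]
grip_width: 0.0564
[ 0.11310463 -0.82373029  0.66081234] -3.60485754179724
```

Stop torque has come up and the lower edge is at −16.2 mm, so the lid is fully home. Releasing.

Scaled: -0.04 m is -0.8, -0.03 m is -0.6.

```bash
python3 nudge.py '0 0 0 0 0.085;0 0 0 0 0.085;0 0 0 0 0.085;0 0 0 0 0.085;0 0 0 0 0.085' 20; python3 nudge.py '0 0 -0.2 0 0.085;0 0 -0.6 0 0.085;0 0 -0.8 0 0.085;0 0 -0.8 0 0.085;0 0 -0.8 0 0.085;0 0 0 0 0.085;0 0 0 0 0.085'
python3 - <<'E'
from h import *
a=shot('side','sF.png')['pixels'];b=shot('top','tF.png')['pixels']
z=lambda p,x,y:cv2.resize(p[y-50:y+50,x-65:x+65],None,fx=3,fy=3,interpolation=cv2.INTER_CUBIC)
cv2.imwrite('pics/cF.png',cv2.cvtColor(np.hstack([z(a,264,275),z(b,345,235)]),cv2.COLOR_RGB2BGR))
d=shot('side');h=cv2.cvtColor(a,cv2.COLOR_RGB2HSV);m=(((h[...,0]<6)|(h[...,0]>172))&(h[...,1]>150)&(h[...,2]>30)).astype(np.uint8)
k=np.zeros_like(m);cv2.circle(k,(264,275),26,1,-1);print(cv2.boundingRect(m*k))
for bz in(.0653,.069,.076): print(bz,[proj(d,(.5684+x,-.2395+y,bz+zz)).round(1) for x,y,zz in((-.029,0,.02),(.029,0,.02),(0,.029,.026))])
E
```

```text
time_s: 19.4
position: [0.568, -0.2398, 0.0767]
tool_rot: [[0.505, 0.863, -0.0], [0.863, -0.505, 0.0], [0.0, -0.0, -1.0]]
ft_force: [0.3, 1.0, 0.3]
grip_width: 0.0848
gripper_force: 0.0
time_s: 20.1
position: [0.5682, -0.2398, 0.238]
tool_rot: [[0.505, 0.863, 0.002], [0.863, -0.505, -0.001], [-0.0, 0.002, -1.0]]
ft_force: [0.6, 1.1, -1.0]
grip_width: 0.0849
gripper_force: 0.0
(249, 261, 29, 34)
0.0653 [array([249.7, 273.2]), array([276.1, 270.5]), array([261.6, 259.7])]
0.069 [array([249.6, 272.1]), array([276.1, 269.5]), array([261.5, 258.6])]
0.076 [array([249.5, 270.2]), array([276. , 267.5]), array([261.4, 256.7])]
```

View pics/cF.png

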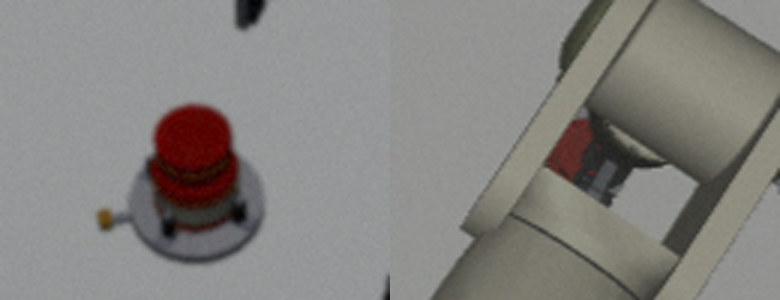

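The picture shows the lid level and seated on the tin (side, top edge at row 261, matching the home height), with the gripper clear above it.

```bash
python3 -c "
from rig import env, status, get_image
print(env.close_job())"
```

```text
the job is handed in; nothing more can be done
None
```

The red lid is screwed fully home on the tin (lower edge about 16.2 mm below the rim, turned about 63° to a firm stop) and released; the job was handed in after about 20 s of robot time, with no verdict returned.

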